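# Open the bottle in the tilted stand

## Task

Open the bottle that is clamped in the tilted stand: unscrew its ribbed cap (anticlockwise, over several grips) without pulling it over the thread, keep hold of it as it comes free, lift it clear, and set it down gently, upright with its open side down, in the shallow steel tray. Never let the cap drop or put it on the worktop, and leave the petri dish, marker, timer and tweezers where they are.

Things in the scene. Friction and masses are not known exactly. Their poses are not given: they have to be found in the camera images.
- cap_mid (a point): Centre (half-way up, on the axis) of the grey ribbed screw cap, 43 mm diameter, 36 mm tall, 40 g. +z is its axis, out of its closed top (18 mm beyond this point); the open rim is 18 mm the other way. The upper 14 mm is solid: grip there; fingers have room down to the rim. It starts fully screwed on, in line with the bottle's axis.
- cap: The same cap; origin at the centre of its open rim, +z out of its top. Right-handed thread: turned anticlockwise seen from its top it rises 6 mm a turn (0.5 mm play). It turns easily, stays where left on the thread, and comes free after about 1.25 turns (450 degrees, 7.5 mm): until then it resists a pull along its axis, then it lifts off.
- bottle: Amber glass bottle, 68 mm diameter, clamped fast in the aluminium stand; origin at the centre of its underside, +z along its axis to the mouth, which is 130 mm from the origin. The axis leans 30 degrees from vertical, to the side of the bottle's -x axis (roughly towards the robot). Closed cap: rim at 108.5 mm, centre at 126.5 mm.
- bottle_mouth (a point): Centre of the bottle's mouth (28 mm outer diameter, thread 36 mm), axes as the bottle's.
- tray_in (a point): Centre of the inner floor of the shallow square steel tray, which is fixed, 120 x 120 mm outside, walls 3 mm thick and 14 mm high over the worktop, floor 3 mm above the worktop; z up, x and y along its sides.
- petri_dish: Closed petri dish, 91 mm diameter, 17 mm high, a bystander; origin under its centre.
- marker: Felt marker lying down, 17 x 136 x 18 mm (long in y), a bystander; origin under its centre.
- timer: Flat timer, 70 x 64 x 17 mm, a bystander; origin under its centre.
- tweezers: Steel tweezers lying down, 16 x 130 x 9 mm (long in y), a bystander; origin under its centre.
There are look-alikes about, which are no part of the job. There is more than one size of the cap; the job needs the largest.

How it is judged:
By the outcome, as a careful person would: the job done as asked, in the order asked, and still so for the second after the job is handed in, with the robot touching nothing.
It also fails if it takes over 67 s, if anything falls off the work surface, if the arm or the gripper's body presses on something with over 40 N, if the wrist force passes 120 N, or if a joint passes its speed limit or range.

## Robot

A 7-joint arm with a two-finger parallel gripper is mounted at the origin on a cart in front of the work surface, level with it; the furniture and walls round the work are solid. World frame = base frame: x ahead of the robot, y to its left, z up, the work surface at z = 0. Lengths are in m, angles in degrees, forces in N, time in s.
With the tool pointing down it reaches from about 0.4 to 0.85 m from the base axis. Payload 4.5 kg.
Tool frame: the origin (TCP) lies between the finger pads; the fingertips stand 17 mm ahead of it and the grasp point (between the pads) lies 2 mm behind it (arm.tips_ahead is the distance from the TCP to the fingertips, in m); z points along the fingers, y is the direction in which the jaws open and shut (so a half turn about z gives the same grasp; the last joint's range is limited). The gripper opens to 88 mm and grips with 3 to 60 N. Pads are 18 mm wide; open, the fingers measure 123 mm over their backs; the gripper's body (75 mm by 187 mm) begins 45 mm behind the grasp point.
Start: joints at [-67.62, 39.483, -11.15, 89.685, 9.013, 51.709, -12.324], TCP at [0.218, 0.586, 0.256] pointing down, gripper open.
Joint ranges: [-172.22, 172.22], [-26.19, 119.32], [-84.43, 86.54], [7.71, 146.69], [-57.33, 237.33], [2.42, 119.75], [-152.13, 152.13]. Speed limits (degrees/s): [147.25, 147.25, 180, 180, 180, 180, 180].

## Interface

Orientations are given as a 3x3 rotation matrix whose columns are the frame's x, y, z axes.
In Python, from plant import status, eyes, job, arm gives the robot as it stands.
- The arm moves only by the shell command python3 -m pendant 'ROWS' [OPENING] [FORCE]. ROWS is JSON, one flat list of numbers, 6 for each row, row after row: the shift along the tool's x, y, z in mm, then the turn, a rotation vector about the tool's x, y, z in rad. A call has 1 to 10 rows; each row is the pose to reach, as a shift and turn from the pose commanded when the call began, along the tool's axes at that moment; what a row does not reach only later rows make up. A row lasts 1/12 s, in which the tool goes at most 41.7 mm and 7.16 degrees, less where a joint would pass 70% of its speed; a pose out of reach is approached as far as the arm can. A call with a gripper value outside its range is refused whole. OPENING is the closure, from 0 (fully open) to 1 (shut), set as the call begins (- or left out, the last holds). The fingers move at their own pace and stop on an object; FORCE is the grip in N (left out, the last holds). Time passes only in rows, so rows that repeat a pose let the fingers close. It gives the time, the measured TCP pose, the force and the opening at its end, in the units of the state.
- status.observe(): the state, without advancing time (a new reading comes with each control period).
- eyes.grab_frame(name): name is "scene" or "top" or "wrist"; returns a dict with "pixels" (400x640x3 uint8, red, green, blue), "range_z" (400x640 float32, m along the optical axis (not along the pixel's ray), 0 where there is no reading), "fx", "fy", "cx", "cy" (pixels), "world_from_camera" (4x4, takes a point from camera to world coordinates). Camera axes: x right, y up, looking along -z (the intrinsics and any distortion apply to the point x, -y, -z); pixel columns grow to the right and rows downward; lengths in m; the calibration is good to about 2 mm. A picture is of the moment at which its call begins.
- job.sign_off(): hands the job in, once; it reports no verdict.
The state is a dict: "time": time; "joints": joint angles; "joint_velocities": joint speeds; "tau": joint torques, N m; "eef_pos": TCP position; "ee_rot": TCP orientation; "force": force on the tool from outside, world axes, zero at the start; "torque": the same for the moment, N m; "opening": finger opening in m.
Only numpy, scipy, OpenCV 4.12 (cv2) and the standard library are available. Lean on these libraries where they do the work, as an engineer would, in place of code of your own. Each camera call takes 0.05 s, during which the arm holds its last target.

## Working session

There is one attempt and no reset: what is moved stays moved. The work goes in short steps, Python scripts to look and compute and a shell command to move; the robot and the scene stay as the last step left them, time stands still between calls to the robot, and variables do not carry over. Pictures are saved under pics/ and viewed, and the job is handed in when it is done.

```bash
ls; mkdir -p pics; python3 - <<'E'
from plant import status, eyes, job, arm
import cv2
print(status.observe())
print([a for a in dir(arm) if a[0]!='_'])
for n in("scene","top","wrist"):
    f=eyes.grab_frame(n); cv2.imwrite(f"pics/{n}0.png",f["pixels"][:,:,::-1])
    print(n,f["fx"],f["cx"],f["cy"],f["world_from_camera"].round(3).tolist(),f.keys())
E
```

```text
pics
{'time': 0.0, 'joints': array([-67.62036021,  39.53372193, -11.14492369,  89.7450207 ,
         9.0131911 ,  51.71039238, -12.32371363]), 'joint_velocities': array([-0.00762821, -0.00992091, -0.03502642,  0.12721255, -0.02257891,
       -0.01633977,  0.06145306]), 'tau': array([ 1.47322221e-04, -5.27576101e+01, -1.26651641e+00, -1.53423876e+01,
       -5.25364035e-02,  6.31947740e-03,  1.59520223e-04]), 'eef_pos': array([0.2181316 , 0.58504795, 0.2549035 ]), 'ee_rot': array([[-9.37055755e-01,  3.49179389e-01, -5.16159237e-04],
       [ 3.49179741e-01,  9.37054041e-01, -1.79783257e-03],
       [-1.44096977e-04, -1.86490170e-03, -9.99998251e-01]]), 'force': array([0.27396493, 0.57185187, 0.5360951 ]), 'torque': array([-0.04223182,  0.02615116, -0.01117034]), 'opening': 0.08846788101675913}
['IKError', 'tips_ahead']
scene 497.7032844670844 318.10437161427853 200.29437769928447 [[0.89, 0.361, -0.28, 0.246], [-0.456, 0.683, -0.571, -0.332], [-0.015, 0.636, 0.772, 0.924], [0.0, 0.0, 0.0, 1.0]] dict_keys(['pixels', 'range_z', 'fx', 'fy', 'cx', 'cy', 'world_from_camera'])
top 458.1581514550389 318.9893332672418 201.03549753552065 [[-0.023, 0.983, -0.18, 0.356], [-1.0, -0.02, 0.022, 0.267], [0.018, 0.18, 0.983, 1.132], [0.0, 0.0, 0.0, 1.0]] dict_keys(['pixels', 'range_z', 'fx', 'fy', 'cx', 'cy', 'world_from_camera'])
wrist 332.6814785327637 322.4046895111753 202.23121773208294 [[0.349, -0.888, -0.301, 0.14], [0.937, 0.33, 0.113, 0.616], [-0.001, -0.321, 0.947, 0.383], [0.0, 0.0, 0.0, 1.0]] dict_keys(['pixels', 'range_z', 'fx', 'fy', 'cx', 'cy', 'world_from_camera'])
```

View pics/scene0.png

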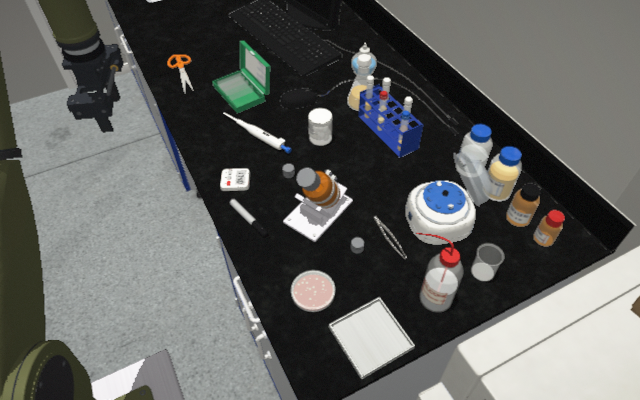

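View pics/top0.png

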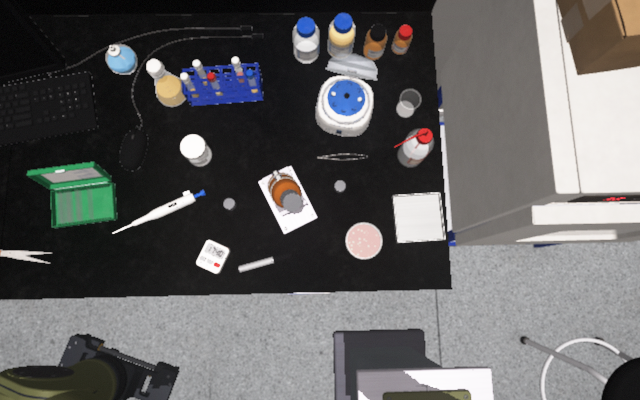

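View pics/wrist0.png

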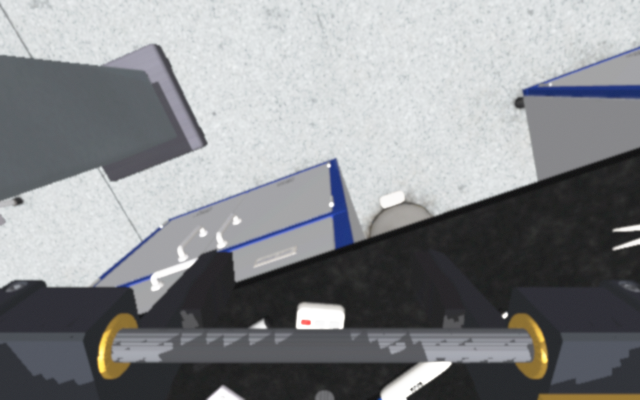

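The scene view shows the cap at (306,178) on the amber bottle and the tray at (371,338). In the top view the cap is at (290,203) and the tray at (418,217). Two smaller caps lie on the table and are decoys. Next I'll zoom in and get 3D points.

```bash
cat > h.py <<'E'
import numpy as np, cv2
from plant import status, eyes, job, arm
def cloud(f):
    z=f["range_z"]; v,u=np.mgrid[0:400,0:640]
    x=(u-f["cx"])/f["fx"]*z; y=-(v-f["cy"])/f["fy"]*z
    P=np.stack([x,y,-z],-1); T=f["world_from_camera"]
    return P@T[:3,:3].T+T[:3,3]
def ray(f,u,v):
    d=np.array([(u-f["cx"])/f["fx"],-(v-f["cy"])/f["fy"],-1.]);T=f["world_from_camera"]
    return T[:3,3],T[:3,:3]@d
def onplane(f,u,v,h):
    o,d=ray(f,u,v); return o+d*(h-o[2])/d[2]
def proj(f,p):
    T=f["world_from_camera"];c=T[:3,:3].T@(np.asarray(p)-T[:3,3])
    return f["cx"]+f["fx"]*c[0]/-c[2], f["cy"]-f["fy"]*c[1]/-c[2]
E
python3 - <<'E'
from h import *
S=eyes.grab_frame("scene");T=eyes.grab_frame("top")
a=S["pixels"][150:250,270:370];b=T["pixels"][150:250,240:340]
cv2.imwrite("pics/z1.png",np.hstack([cv2.resize(i,(400,400),interpolation=cv2.INTER_CUBIC) for i in(a,b)])[:,:,::-1])
for n,f,(r0,r1,c0,c1) in (("scene",S,(150,250,270,370)),("top",T,(150,250,240,340))):
    P=cloud(f)[r0:r1,c0:c1]
    print(n,"z map mm every 6px")
    print((P[::6,::6,2]*1000).astype(int))
    np.save(f"/tmp/{n}.npy",P)
# tray
for n,f in(("scene",S),("top",T)):
    P=cloud(f); hsv=cv2.cvtColor(f["pixels"],cv2.COLOR_RGB2HSV)
    m=((hsv[...,2]>150)&(hsv[...,1]<40)).astype(np.uint8)
    w=np.zeros_like(m)
    if n=="scene": w[295:380,325:420]=1
    else: w[188:246,388:447]=1
    m*=w; cs,_=cv2.findContours(m,0,1); c=max(cs,key=cv2.contourArea)
    R=cv2.minAreaRect(c); ap=cv2.approxPolyDP(cv2.convexHull(c),6,True)[:,0]
    print(n,R,[onplane(f,*p,.014).round(4).tolist() for p in ap])
E
```

```text
scene z map mm every 6px
[[  0   0   1  16   0  -1  -1   0   0   1   2   0   3   0  -1  -3   1]
 [  1   1   1  -2  -1   0   0   0  -1   0   0   0   6  -6  -1  -1  -4]
 [  0  -4  -1  -2   0  -3   1  -2   0   0   3  -1   0  -4   3   0   0]
 [  0   0  -1  22  22   0 166  -1   1   0   1  -3   0   0   0   0  -1]
 [  1   0   0  13   4 157 159 166 123 124 107   2   0  -4   1   0   1]
 [ -1   0  -1  -2  -1 151 155 159 146 119 114  66   0   0  -2  -2   3]
 [  0   0   0  -3   1  -3 150 145 133 116 110  76  47   0   1   2   2]
 [ -1  -4   0   1  -5   2  98 106 108 108  97  69  43  -1  -1  -1   0]
 [  1   2   0   0  -4  73   9  91  95  88  76  52  19  13   0   1   4]
 [ -2  -2   3  -2  -4   8  49  75  49  53  43  28   7   8   0   0  -1]
 [  2   1   2  -1  12  18  34  29  71  57  20   9   5   0   0   1   1]
 [  0  -2   3  10   9   5  10  24  34   9  11  10   1  -1  -1  -1   0]
 [ -1  -1   1   8   9   8   9   9  14   9   8   0   0  -3  -1   0   0]
 [  2   0  -2   2   5   8   9  10   7  10  -2   1  -3   0   1   0   0]
 [ -1   1  -4  -1   2   2  11  11  11  -4  -2   0  -1   2  -2  -2   1]
 [  1   0 
[... 1078 characters left out ...]

 [ -1   1   0  -2  -1  -6   3  10   7   9  -1   0   0  -2   1  -1   0]
 [ -4   0   3   5   1  -1  -1   0   0  -1  -3  -1   0  -2   0  -3   0]
 [  0   0  -3   1   1  -1  -4   0  -1   0   1  -1  -2   2  -1  -3  -3]
 [  1   3   3  -4   2  -1  -3  -1  -1  -1  -1   0   0   0  -1   2   0]]
scene ((371.2205810546875, 334.86767578125), (62.082481384277344, 62.939979553222656), 59.03623962402344) [[0.5693, 0.0531, 0.014], [0.574, -0.0621, 0.014], [0.4546, -0.0668, 0.014], [0.4506, 0.0509, 0.014]]
top ((418.8319091796875, 216.97789001464844), (48.62539291381836, 49.82273483276367), 86.18592071533203) [[0.5744, -0.0613, 0.014], [0.459, -0.0654, 0.014], [0.4541, 0.0508, 0.014], [0.5691, 0.0571, 0.014]]
```

View pics/z1.png

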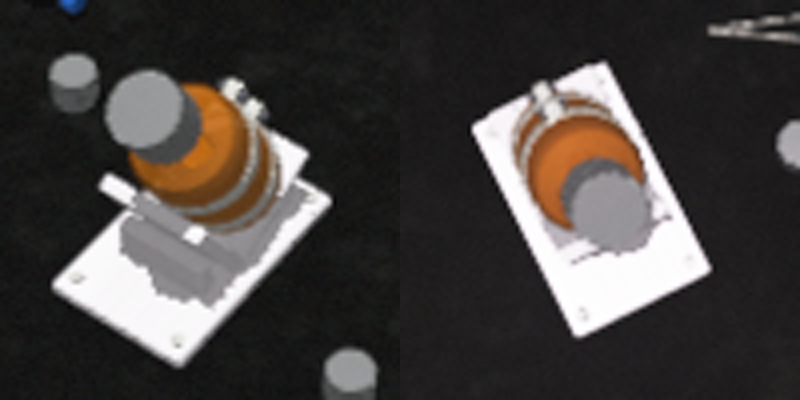

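The top disc (lighter grey) and the stand plate both segment well, so I'll compute the disc centre and the axis.

```bash
python3 - <<'E'
from h import *
fr={}
for n,(r0,r1,c0,c1) in (("scene",(150,250,270,370)),("top",(150,250,240,340))):
    f=eyes.grab_frame(n);P=cloud(f);hsv=cv2.cvtColor(f["pixels"],cv2.COLOR_RGB2HSV)
    w=np.zeros((400,640),np.uint8);w[r0:r1,c0:c1]=1
    # cap top disc
    V=hsv[...,2].astype(int)
    cu,cv_=(306,177) if n=="scene" else (292,203)
    print(n,"V row",V[cv_,cu-16:cu+20].tolist()); 
    ref=np.median(V[cv_-3:cv_+3,cu-3:cu+3])
    m=((abs(V-ref)<14)&(hsv[...,1]<60)&(w>0)&(P[...,2]>.135)).astype(np.uint8)
    k,l,st,ce=cv2.connectedComponentsWithStats(m); i=1+np.argmax(st[1:,4]); m=(l==i).astype(np.uint8)
    cs,_=cv2.findContours(m,0,1);c=max(cs,key=cv2.contourArea);e=cv2.fitEllipse(cv2.convexHull(c));print("ref",ref,"area",st[i],"ell",e)
    inn=cv2.erode(m,np.ones((3,3)));Q=P[inn>0]; mu=np.median(Q,0)
    for _ in range(4):
        d=Q-Q.mean(0);nrm=np.linalg.svd(d,full_matrices=False)[2][2];nrm*=np.sign(nrm[2]);r=d@nrm;Q=Q[abs(r)<2.5*r.std()]
    print("normal",nrm.round(3),"tilt",np.degrees(np.arccos(nrm[2])),"az",np.degrees(np.arctan2(nrm[1],nrm[0])),"mean",Q.mean(0),r.std())
    o,d=ray(f,*e[0]);t=nrm@(Q.mean(0)-o)/(nrm@d);print("ray at depth",o+t*d)
    fr[n]=(o,d/np.linalg.norm(d))
    # plate
    g=((hsv[...,2]>60)&(hsv[...,1]<60)&(w>0)&(abs(P[...,2]-.009)<.006)).astype(np.uint8)
    k,l,st,ce=cv2.connectedComponentsWithStats(g); i=1+np.argmax(st[1:,4]); g=(l==i)
    h=cv2.convexHull(np.argwhere(g)[:,::-1].astype(np.int32))[:,0]
    W=np.array([onplane(f,u,v,.009)[:2] for u,v in h],np.float32);R=cv2.minAreaRect(W*1000);B=cv2.boxPoints(R)
    e1=B[1]-B[0];e2=B[2]-B[1];L=e1 if np.hypot(*e1)>np.hypot(*e2) else e2
    print("plate",R,"long az",np.degrees(np.arctan2(L[1],L[0])))
(o1,d1),(o2,d2)=fr.values()
A=np.stack([d1,-d2],1);s=np.linalg.lstsq(A,o2-o1,rcond=None)[0];p,q=o1+s[0]*d1,o2+s[1]*d2;print("tri",p,q)
E
```

```text
scene V row [70, 60, 28, 23, 24, 24, 80, 135, 152, 152, 155, 154, 154, 153, 154, 154, 154, 154, 154, 154, 156, 156, 156, 156, 145, 113, 83, 82, 84, 103, 153, 188, 198, 200, 197, 196]
ref 154.0 area [297 168  18  19 247] ell ((305.552734375, 176.9602508544922), (16.151817321777344, 18.878721237182617), 34.41968536376953)
normal [-0.518  0.741  0.428] tilt 64.68444837533572 az 124.9599041646367 mean [0.52721686 0.29879769 0.16246802] 0.00713384692489431
ray at depth [0.53568682 0.3180444  0.13938199]
plate ((563.2293701171875, 318.483642578125), (152.29783630371094, 98.21253967285156), 25.57967185974121) long az 25.579662
top V row [132, 147, 164, 166, 154, 124, 114, 138, 154, 155, 154, 153, 153, 153, 154, 154, 153, 152, 152, 152, 152, 152, 152, 152, 153, 146, 144, 228, 248, 239, 207, 220, 250, 252, 221, 54]
ref 153.0 area [283 193  18  19 258] ell ((291.6253662109375, 202.34593200683594), (17.241960525512695, 19.45452308654785), 43.396263122558594)
normal [-0.47  -0.22   0.855] tilt 31.24470220588071 az -154.88679942709106 mean [0.53215808 0.30379979 0.15838473] 0.0016468173051787066
ray at depth [0.53190337 0.30434966 0.15838639]
plate ((567.1732177734375, 321.00714111328125), (149.44668579101562, 95.83216094970703), 25.794225692749023) long az 25.794233
tri [0.52989497 0.30506647 0.15504918] [0.53242865 0.3044613  0.15548454]
```

```bash
cat >> h.py <<'E'
from scipy.spatial.transform import Rotation as Ro
az=np.radians(180+25.7)
N=np.array([.5*np.cos(az),.5*np.sin(az),np.sqrt(.75)])
TOP=np.array([.5313,.3046,.157])
def delta(p,R,s=None):
    s=s or status.observe(); R0=s["ee_rot"]
    return (R0.T@(np.asarray(p)-s["eef_pos"])*1000).round(1), Ro.from_matrix(R0.T@R).as_rotvec().round(4)
def tiltR(R0,z):
    ax=np.cross(R0[:,2],z);a=np.arctan2(np.linalg.norm(ax),R0[:,2]@z)
    return Ro.from_rotvec(ax/np.linalg.norm(ax)*a).as_matrix()@R0
E
python3 - <<'E'
from h import *
s=status.observe();R=tiltR(s["ee_rot"],-N)
print(R.round(3).tolist());print(delta(TOP+N*.11,R))
E
```

```text
[[-0.853, 0.262, 0.451], [0.389, 0.895, 0.217], [-0.346, 0.36, -0.866]]
(array([-353.3, -193.6,    3.4]), array([-0.3778, -0.3628,  0.    ]))
```

```bash
python3 -m pendant '[-10,-6,0,-0.01,-0.01,0, -30,-17,0,-0.03,-0.03,0, -60,-33,1,-0.06,-0.06,0, -92,-50,1,-0.1,-0.1,0, -124,-68,1,-0.14,-0.135,0, -156,-85,1,-0.18,-0.175,0, -188,-103,2,-0.22,-0.21,0, -218,-120,2,-0.25,-0.24,0, -240,-132,2,-0.27,-0.26,0, -250,-137,2,-0.28,-0.27,0]' 0 ; python3 - <<'E'
from h import *
s=status.observe();print(s["joints"].round(1));R=tiltR(s["ee_rot"],-N)
print(delta(TOP+N*.11,R),s["force"],s["time"])
E
```

```text
time: 1.18
eef_pos: [0.4064, 0.3654, 0.2538]
ee_rot: [[-0.888, 0.305, 0.344], [0.376, 0.913, 0.16], [-0.265, 0.271, -0.925]]
force: [-0.2, -0.0, -0.5]
opening: 0.0878
[-59.   28.9   9.7 123.3  32.    9.5 -12.7]
(array([-98.3, -54.7,  13.9]), array([-0.1009, -0.089 , -0.    ])) [-0.20101691 -0.00714755 -0.50436465] 1.1833
```

```bash
python3 -m pendant '[-15,-8,2,-0.015,-0.013,0, -40,-22,6,-0.04,-0.035,0, -65,-36,9,-0.065,-0.06,0, -85,-47,12,-0.085,-0.075,0, -95,-53,14,-0.097,-0.086,0, -98,-55,14,-0.1,-0.089,0, -98,-55,14,-0.1,-0.089,0]' 0 ; python3 - <<'E'
from h import *
s=status.observe();print(s["joints"].round(1));R=tiltR(s["ee_rot"],-N)
print(delta(TOP+N*.11,R),s["force"],s["time"])
f=eyes.grab_frame("wrist");cv2.imwrite("pics/w1.png",f["pixels"][:,:,::-1]);print(proj(f,TOP))
f=eyes.grab_frame("scene");cv2.imwrite("pics/s1.png",f["pixels"][:,:,::-1])
E
```

```text
time: 1.77
eef_pos: [0.4587, 0.2878, 0.2412]
ee_rot: [[-0.87, 0.287, 0.401], [0.376, 0.912, 0.162], [-0.319, 0.292, -0.902]]
force: [0.7, -0.2, 0.7]
opening: 0.088
[-37.2  29.3  -6.9 127.9  96.5  12.1 -66.9]
(array([-26.3,   3.4,  -1.9]), array([-0.0749, -0.0341,  0.    ])) [ 0.70774975 -0.18406044  0.65530058] 1.7667
(np.float64(335.61320750536373), np.float64(243.37096859585156))
```

View pics/w1.png

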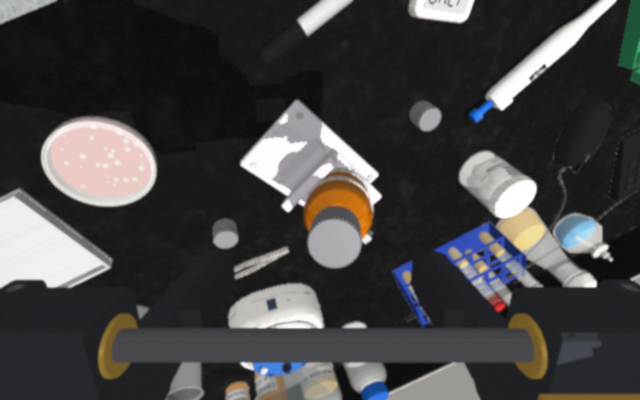

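View pics/s1.png

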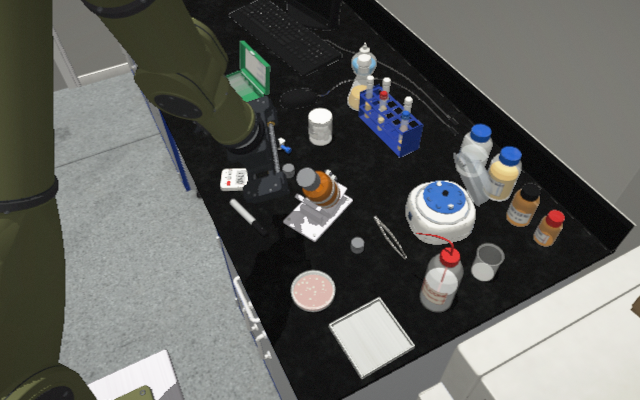

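The wrist view shows the cap disc centred near (334,238), against a prediction of (336,243), which is within a few mm. The move lagged because the wrist is near singular, so I'll finish it now.

```bash
python3 -m pendant '[-8,1,-1,-0.02,-0.01,0, -18,2,-1,-0.05,-0.02,0, -26,3,-2,-0.075,-0.034,0, -26,3,-2,-0.075,-0.034,0, -26,3,-2,-0.075,-0.034,0]' 0 ; python3 - <<'E'
from h import *
s=status.observe();print(s["joints"].round(1));R=tiltR(s["ee_rot"],-N)
print(delta(TOP+N*.11,R),s["force"],s["time"])
E
```

```text
time: 2.28
eef_pos: [0.4806, 0.2808, 0.252]
ee_rot: [[-0.856, 0.257, 0.448], [0.383, 0.898, 0.215], [-0.348, 0.356, -0.867]]
force: [-1.5, -0.3, 0.5]
opening: 0.088
[-27.   29.4 -17.3 128.7 112.6  16.8 -79.4]
(array([-1.1,  0.3,  0.3]), array([-0.0023, -0.0018, -0.    ])) [-1.47550518 -0.33443331  0.53826756] 2.2833
```

```bash
python3 -m pendant '[0,0,0,0,0,0.06, 0,0,0,0,0,0.18, 0,0,0,0,0,0.3, 0,0,0,0,0,0.42, 0,0,0,0,0,0.54, 0,0,0,0,0,0.66, 0,0,0,0,0,0.78, 0,0,0,0,0,0.9, 0,0,0,0,0,1.0, 0,0,0,0,0,1.05]' 0 ; python3 - <<'E'
from h import *
s=status.observe();print(s["joints"].round(1));R=tiltR(s["ee_rot"],-N)
print(delta(TOP+N*.11,R),s["force"],s["time"])
E
```

```text
time: 3.12
eef_pos: [0.48, 0.2818, 0.2518]
ee_rot: [[-0.201, 0.871, 0.448], [0.97, 0.113, 0.216], [0.138, 0.477, -0.868]]
force: [0.3, 0.5, 0.7]
opening: 0.0883
[ -17.    31.4  -32.9  128.2  103.2   24.9 -129.8]
(array([-1.3,  1.6,  0.1]), array([-0.0035,  0.0005,  0.    ])) [0.32322287 0.45433126 0.6570182 ] 3.1167
```

A positive turn lowers j7, so unscrewing (negative turn) raises it from -130, which is a good starting angle. I'll refine the cap centre in the wrist view.

```bash
cat >> h.py <<'E'
def disc(name,save,guess,rad=60,lo=0):
    f=eyes.grab_frame(name);hsv=cv2.cvtColor(f["pixels"],cv2.COLOR_RGB2HSV);V=hsv[...,2].astype(int)
    u,v=[int(round(x)) for x in proj(f,guess)];ref=np.median(V[v-4:v+5,u-4:u+5])
    w=np.zeros((400,640),np.uint8);cv2.circle(w,(u,v),rad,1,-1)
    m=((abs(V-ref)<14)&(hsv[...,1]<50)).astype(np.uint8)*w
    m=cv2.morphologyEx(m,cv2.MORPH_OPEN,np.ones((3,3)))
    k,l,st,ce=cv2.connectedComponentsWithStats(m);i=l[v,u] or 1+np.argmax(st[1:,4]);m=(l==i).astype(np.uint8)
    c=max(cv2.findContours(m,0,1)[0],key=cv2.contourArea);e=cv2.fitEllipse(cv2.convexHull(c))
    im=f["pixels"][:,:,::-1].copy();cv2.ellipse(im,e,(0,0,255),1);cv2.imwrite(f"pics/{save}.png",im)
    return f,e,m
E
python3 - <<'E'
from h import *
f,e,m=disc("wrist","w2",TOP)
P=cloud(f);Q=P[cv2.erode(m,np.ones((7,7)))>0]
for _ in range(4):
    d=Q-Q.mean(0);n=np.linalg.svd(d,full_matrices=False)[2][2];n*=np.sign(n[2]);r=d@n;Q=Q[abs(r)<2.5*r.std()+1e-5]
o,d=ray(f,*e[0]);t=n@(Q.mean(0)-o)/(n@d)
print(e,proj(f,TOP),"n",n,N,"c",o+t*d,r.std(), "med",np.median(N@(Q-TOP).T))
t=N@(TOP-o)/(N@d);print("onto plane thru TOP",o+t*d)
E
```

```text
((323.781005859375, 215.54457092285156), (36.47231674194336, 52.01256561279297), 83.45826721191406) (np.float64(324.25745079983477), np.float64(208.94827002643135)) n [-0.00382885 -0.9789172   0.20422159] [-0.45053851 -0.21682954  0.8660254 ] c [0.48969441 0.3117482  0.22958572] 0.003994685232858893 med 0.0018293622137414958
onto plane thru TOP [0.53207466 0.29935033 0.15608863]
```

View pics/w2.png

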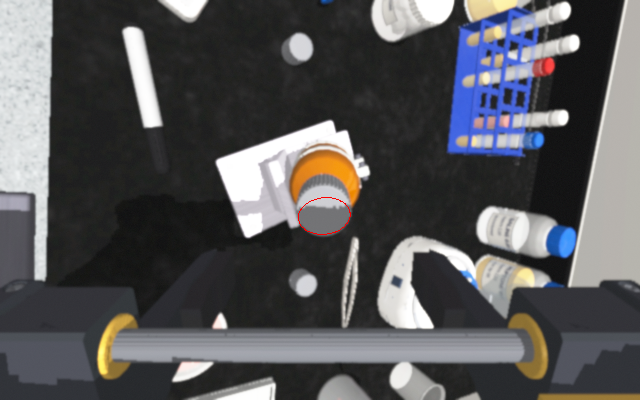

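```bash
python3 - <<'E'
from h import *
f=eyes.grab_frame("wrist");im=f["pixels"][:,:,::-1].copy()
im=cv2.resize(im[160:260,270:380],(770,700)[::1] and (660,600),interpolation=cv2.INTER_CUBIC)
a=np.cross(N,[0,0,1]);a/=np.linalg.norm(a);b=np.cross(N,a)
pts=[proj(f,TOP+.0215*(np.cos(t)*a+np.sin(t)*b)) for t in np.linspace(0,6.28,60)]
cv2.polylines(im,[np.array([((u-270+.5)*6,(v-160+.5)*6) for u,v in pts],np.int32)],True,(0,0,255),1)
cv2.imwrite("pics/w3.png",im)
E
```

```text
(no output)
```

View pics/w3.png

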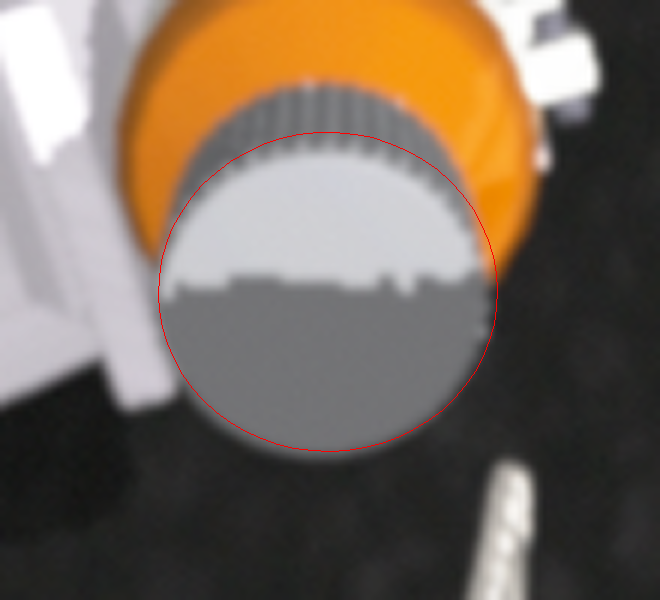

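```bash
python3 - <<'E'
from h import *
f=eyes.grab_frame("wrist");u,v=proj(f,TOP);print(u,v)
o,d=ray(f,u-.1,v+1.75);t=N@(TOP-o)/(N@d);T2=o+t*d;print(T2,(T2-TOP)*1000)
for p in (T2+N*.11,T2-N*.009): print(delta(p,tiltR(status.observe()["ee_rot"],-N)))
E
```

```text
323.9674719295629 208.87562642407426
[0.53152719 0.30321715 0.15677196] [ 0.22718684 -1.38284781 -0.228037  ]
(array([-2.6,  1.2,  0.2]), array([-0.0025,  0.0003,  0.    ]))
(array([ -2.5,   1.5, 119.2]), array([-0.0025,  0.0003,  0.    ]))
```

```bash
sed -i 's/^TOP=.*/TOP=np.array([.5315,.3036,.157])/' h.py
python3 -m pendant '[-2,1,8,-0.0025,0,0, -2,1.4,25,-0.0025,0,0, -2,1.4,45,-0.0025,0,0, -2,1.4,62,-0.0025,0,0, -2,1.4,74,-0.0025,0,0, -2,1.4,80,-0.0025,0,0, -2,1.4,80,-0.0025,0,0]' 0 ; python3 - <<'E'
from h import *
s=status.observe();print(s["joints"].round(1));R=tiltR(s["ee_rot"],-N)
print(delta(TOP-N*.009,R),s["force"],s["time"])
for n in("scene","wrist"):
  f=eyes.grab_frame(n);cv2.imwrite(f"pics/{n}4.png",f["pixels"][:,:,::-1])
E
```

```text
time: 3.85
eef_pos: [0.5184, 0.2965, 0.182]
ee_rot: [[-0.205, 0.869, 0.45], [0.97, 0.117, 0.215], [0.135, 0.481, -0.867]]
force: [0.0, 0.4, 0.0]
opening: 0.0881
[ -15.1   42.5  -35.5  125.4  115.4   31.9 -137.6]
(array([ 0.8,  0.2, 38. ]), array([-0.0007,  0.0015, -0.    ])) [0.03255147 0.42466495 0.03035912] 3.85
```

View pics/wrist4.png

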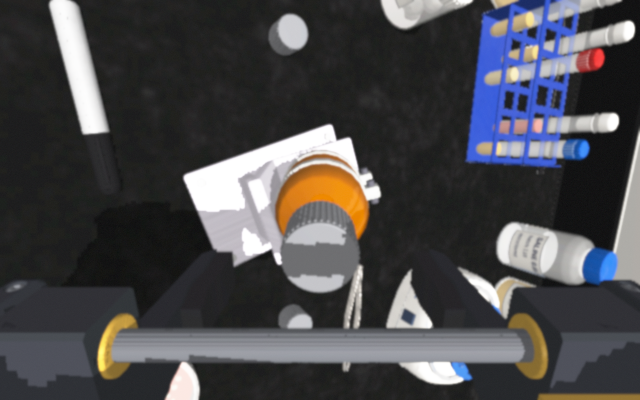

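View pics/scene4.png

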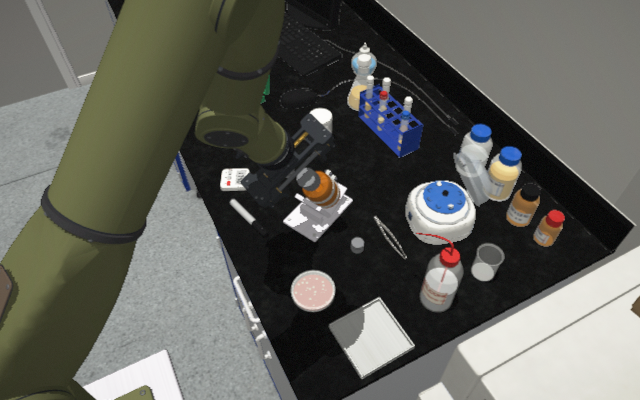

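In the wrist view the cap (disc centre about (320,262)) sits midway between the fingers. I'll advance 38 mm and close.

```bash
python3 -m pendant '[0,0,6,0,0,0, 0.3,0.1,16,0,0,0, 0.6,0.1,27,0,0,0, 0.8,0.2,35,0,0.001,0, 0.8,0.2,38,0,0.001,0, 0.8,0.2,38,0,0.001,0]' 0; python3 -m pendant '[0,0,0,0,0,0, 0,0,0,0,0,0, 0,0,0,0,0,0, 0,0,0,0,0,0, 0,0,0,0,0,0, 0,0,0,0,0,0]' 1 15; python3 - <<'E'
from h import *
s=status.observe();print(s["joints"].round(1));R=tiltR(s["ee_rot"],-N)
print(delta(TOP-N*.009,R),s["ee_rot"].T@s["force"],s["ee_rot"].T@s["torque"])
f=eyes.grab_frame("scene");cv2.imwrite("pics/s5.png",cv2.resize(f["pixels"][100:300,200:440,::-1],(720,600)))
E
```

```text
time: 4.45
eef_pos: [0.536, 0.3052, 0.1494]
ee_rot: [[-0.204, 0.869, 0.451], [0.969, 0.115, 0.217], [0.137, 0.481, -0.866]]
force: [-0.4, 0.4, 0.1]
opening: 0.088
time: 4.95
eef_pos: [0.536, 0.3054, 0.1509]
ee_rot: [[-0.205, 0.868, 0.452], [0.969, 0.115, 0.218], [0.137, 0.483, -0.865]]
force: [0.2, 0.4, -0.1]
opening: 0.0503
[ -14.9   47.2  -35.9  123.3  119.    34.2 -139.1]
(array([-0. , -1.2,  1.3]), array([ 0.0021, -0.0005, -0.    ])) [0.28475176 0.19130998 0.24952647] [ 0.49030826 -0.09184253 -0.0119832 ]
```

View pics/s5.png

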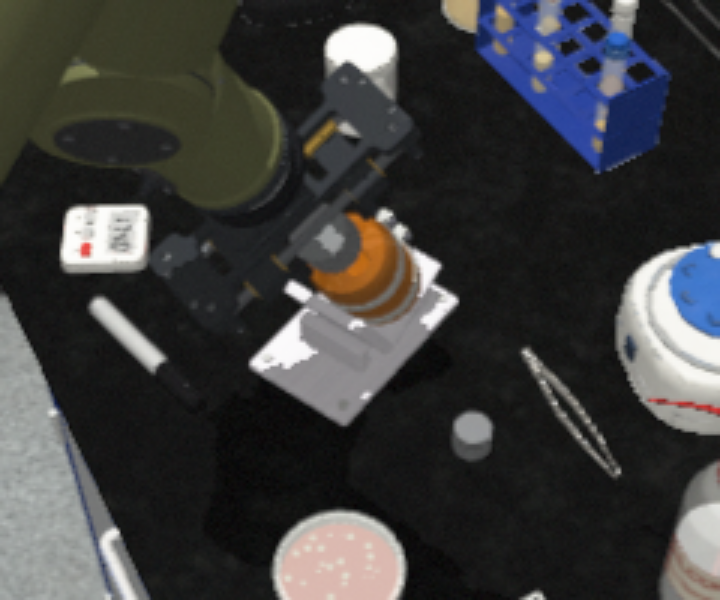

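The fingers are still closing at 50 mm. I'll hold until contact.

```bash
python3 -m pendant '[0,0,0,0,0,0, 0,0,0,0,0,0, 0,0,0,0,0,0, 0,0,0,0,0,0, 0,0,0,0,0,0]' 1 15; python3 - <<'E'
from h import *
s=status.observe();print(s["joints"].round(1));R=tiltR(s["ee_rot"],-N)
print(delta(TOP-N*.009,R),s["ee_rot"].T@s["force"],s["ee_rot"].T@s["torque"])
E
```

```text
time: 5.42
eef_pos: [0.5351, 0.3053, 0.1504]
ee_rot: [[-0.205, 0.869, 0.451], [0.969, 0.116, 0.218], [0.137, 0.481, -0.866]]
force: [-5.1, -1.2, 0.8]
opening: 0.0425
[ -14.9   47.2  -35.9  123.4  119.    34.2 -139.1]
(array([ 0. , -0.1,  1.3]), array([ 0.0002, -0.0007, -0.    ])) [-0.05462213 -4.17979658 -3.24383429] [ 1.19655287 -0.28552199 -0.01101238]
```

Gripped at 42.5 mm opening, with only about 4 N of side load. First unscrewing stroke, with lift matched to the pitch (1.15 mm per 1.2 rad).

```bash
cat > st.py <<'E'
from h import *
s=status.observe();R=tiltR(s["ee_rot"],-N)
print("J",s["joints"].round(1),"t",s["time"],"open",round(s["opening"]*1000,1))
r=s["eef_pos"]-TOP;h=r@N
print("height along axis from TOP mm",round(h*1000,2),"lateral in tool",(s["ee_rot"].T@(r-h*N)*1000).round(2),"tilt err",delta(TOP,R,s)[1])
print("F tool",(s["ee_rot"].T@s["force"]).round(1),"T tool",(s["ee_rot"].T@s["torque"]).round(2))
E
python3 -m pendant '[0,-0.3,-0.05,0,0,-0.06, 0,-0.5,-0.15,0,0,-0.16, 0,-0.5,-0.26,0,0,-0.27, 0,-0.5,-0.36,0,0,-0.38, 0,-0.5,-0.48,0,0,-0.5, 0,-0.5,-0.6,0,0,-0.62]' 1 15;python3 st.py
```

```text
time: 5.92
eef_pos: [0.5343, 0.3055, 0.1506]
ee_rot: [[-0.675, 0.584, 0.45], [0.717, 0.661, 0.218], [-0.17, 0.47, -0.866]]
force: [-3.8, -0.1, -1.4]
opening: 0.0425
J [ -20.9   45.1  -25.6  123.8  126.4   28.  -112.7] t 5.9167 open 42.5
height along axis from TOP mm -7.22 lateral in tool [ 0.61 -0.08  0.  ] tilt err [ 0.0007 -0.0014 -0.    ]
F tool [ 2.7 -3.  -0.5] T tool [0.96 0.59 0.04]
```

```bash
python3 -m pendant '[0.2,-0.2,-0.1,0,0,-0.11, 0.4,-0.3,-0.21,0,0,-0.22, 0.4,-0.4,-0.33,0,0,-0.34, 0.4,-0.4,-0.44,0,0,-0.46, 0.4,-0.4,-0.55,0,0,-0.58, 0.4,-0.4,-0.67,0,0,-0.7, 0.4,-0.4,-0.78,0,0,-0.82, 0.4,-0.4,-0.9,0,0,-0.94, 0.4,-0.4,-1.01,0,0,-1.06, 0.4,-0.4,-1.13,0,0,-1.18]' 1 15;python3 st.py
```

```text
time: 6.75
eef_pos: [0.5333, 0.3044, 0.1511]
ee_rot: [[-0.798, -0.401, 0.45], [-0.338, 0.916, 0.217], [-0.499, 0.021, -0.866]]
force: [-1.6, -1.8, -0.5]
opening: 0.0419
J [-32.2  43.3  -7.3 124.5 149.   20.1 -70.7] t 6.75 open 41.9
height along axis from TOP mm -6.12 lateral in tool [ 1.22 -0.1   0.  ] tilt err [ 0.     -0.0007  0.    ]
F tool [ 2.1 -1.  -0.7] T tool [0.15 1.13 0.02]
```

```bash
python3 -m pendant '[0.2,0,-0.11,0,0,-0.12, 0.3,-0.1,-0.23,0,0,-0.24, 0.3,-0.1,-0.34,0,0,-0.36, 0.3,-0.1,-0.46,0,0,-0.48, 0.3,-0.1,-0.57,0,0,-0.6, 0.3,-0.1,-0.69,0,0,-0.72, 0.3,-0.1,-0.8,0,0,-0.84, 0.3,-0.1,-0.92,0,0,-0.96, 0.3,-0.1,-1.03,0,0,-1.08, 0.3,-0.1,-1.15,0,0,-1.2]' 1 15;python3 st.py; python3 - <<'E'
from h import *
f=eyes.grab_frame("scene");cv2.imwrite("pics/s6.png",cv2.resize(f["pixels"][100:300,200:440,::-1],(720,600)))
f=eyes.grab_frame("wrist");cv2.imwrite("pics/w6.png",f["pixels"][:,:,::-1])
E
```

```text
time: 7.58
eef_pos: [0.5333, 0.3036, 0.1522]
ee_rot: [[0.084, -0.888, 0.451], [-0.976, 0.017, 0.216], [-0.2, -0.459, -0.866]]
force: [-1.3, -2.4, -0.1]
opening: 0.0426
J [-41.4  43.7   7.6 125.1 178.2  18.1 -33.4] t 7.5833 open 42.6
height along axis from TOP mm -4.97 lateral in tool [1.14 0.59 0.  ] tilt err [-0.0007 -0.001   0.    ]
F tool [ 2.2  1.1 -1. ] T tool [-0.82  0.63  0.1 ]
```

View pics/s6.png

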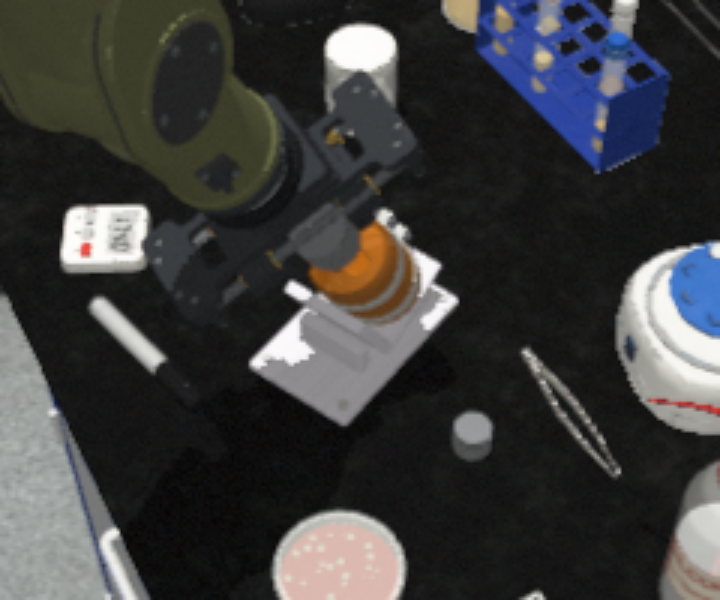

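View pics/w6.png

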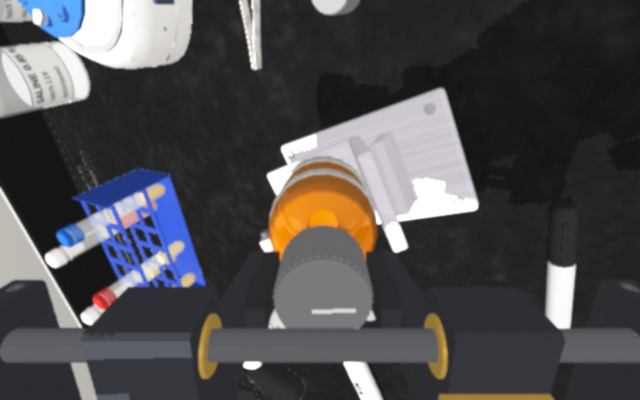

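The cap rises with the thread (2.9 mm after about 172°), forces are small, and the grip is centred in the wrist view. One more stroke, then regrip.

```bash
python3 -m pendant '[0.2,0.1,-0.11,0,0,-0.12, 0.3,0.2,-0.23,0,0,-0.24, 0.3,0.2,-0.34,0,0,-0.36, 0.3,0.2,-0.46,0,0,-0.48, 0.3,0.2,-0.57,0,0,-0.6, 0.3,0.2,-0.69,0,0,-0.72, 0.3,0.2,-0.8,0,0,-0.84, 0.3,0.2,-0.92,0,0,-0.96, 0.3,0.2,-1.03,0,0,-1.08, 0.3,0.2,-1.15,0,0,-1.2]' 1 15;python3 st.py
```

```text
time: 8.52
eef_pos: [0.5333, 0.3037, 0.1535]
ee_rot: [[0.857, -0.246, 0.453], [-0.374, -0.902, 0.217], [0.355, -0.355, -0.865]]
force: [-0.9, -1.4, 1.0]
opening: 0.0421
J [-50.3  45.9  22.7 125.6 207.2  21.6   4.1] t 8.5167 open 42.1
height along axis from TOP mm -3.83 lateral in tool [ 0.27  0.65 -0.  ] tilt err [-0.0013 -0.002   0.    ]
F tool [ 0.1  1.1 -1.6] T tool [-0.88 -0.34  0.05]
```

241° done. Now I'll open to about 60 mm and unwind around the cap.

```bash
python3 -m pendant '[0,0,0,0,0,0, 0,0,0,0,0,0, 0,0,0,0,0,0, 0,0,0,0,0,0]' 0.25 15;python3 st.py; python3 -m pendant '[0,0,0,0,0,0.06, 0,0,0,0,0,0.18, 0,0,0,0,0,0.3, 0,0,0,0,0,0.42, 0,0,0,0,0,0.54, 0,0,0,0,0,0.66, 0,0,0,0,0,0.78, 0,0,0,0,0,0.9, 0,0,0,0,0,1.02, 0,0,0,0,0,1.14]' 0.25;python3 st.py
```

```text
time: 8.85
eef_pos: [0.5331, 0.3048, 0.1536]
ee_rot: [[0.856, -0.249, 0.452], [-0.377, -0.9, 0.219], [0.352, -0.358, -0.865]]
force: [-0.2, -0.5, 0.6]
opening: 0.0654
J [-50.2  45.9  22.5 125.5 207.1  21.6   3.9] t 8.85 open 65.4
height along axis from TOP mm -3.95 lateral in tool [-0.33 -0.26  0.  ] tilt err [-0.003  -0.0011  0.    ]
F tool [ 0.2  0.3 -0.7] T tool [-0.37 -0.46  0.09]
time: 9.68
eef_pos: [0.533, 0.3043, 0.1536]
ee_rot: [[0.126, -0.883, 0.452], [-0.976, -0.027, 0.218], [-0.18, -0.469, -0.865]]
force: [0.5, -0.3, 0.2]
opening: 0.0658
J [-41.7  43.7   8.2 125.1 179.5  18.1 -32.1] t 9.6833 open 65.8
height along axis from TOP mm -3.77 lateral in tool [ 0.13  0.23 -0.  ] tilt err [-0.0021  0.0013  0.    ]
F tool [ 0.3 -0.5  0. ] T tool [-0.5   0.07  0.1 ]
```

```bash
python3 -m pendant '[0,0,0,0,0,0.12, 0,0,0,0,0,0.24, 0,0,0,0,0,0.36, 0,0,0,0,0,0.48, 0,0,0,0,0,0.6, 0,0,0,0,0,0.72, 0,0,0,0,0,0.84, 0,0,0,0,0,0.96, 0,0,0,0,0,1.08, 0,0,0,0,0,1.2]' 0.25;python3 st.py
```

```text
time: 10.52
eef_pos: [0.5331, 0.3041, 0.1537]
ee_rot: [[-0.777, -0.437, 0.452], [-0.379, 0.899, 0.218], [-0.502, -0.002, -0.865]]
force: [0.1, 0.6, 0.2]
opening: 0.0662
J [-32.6  43.   -6.6 124.7 150.1  19.9 -69.3] t 10.5167 open 66.2
height along axis from TOP mm -3.72 lateral in tool [ 0.25 -0.19 -0.  ] tilt err [0.0001 0.0024 0.    ]
F tool [-0.5  0.5  0. ] T tool [-0.03  0.48  0.01]
```

```bash
python3 -m pendant '[0,0,0,0,0,0.12, 0,0,0,0,0,0.24, 0,0,0,0,0,0.36, 0,0,0,0,0,0.48, 0,0,0,0,0,0.6, 0,0,0,0,0,0.72, 0,0,0,0,0,0.84, 0,0,0,0,0,0.96, 0,0,0,0,0,1.08, 0,0,0,0,0,1.2]' 0.25;python3 -m pendant '[0,0,0,0,0,0.12, 0,0,0,0,0,0.24, 0,0,0,0,0,0.36, 0,0,0,0,0,0.46, 0,0,0,0,0,0.52, 0,0,0,0,0,0.55, 0,0,0,0,0,0.55]' 0.25;python3 st.py
python3 - <<'E'
from h import *
f=eyes.grab_frame("scene");cv2.imwrite("pics/s7.png",cv2.resize(f["pixels"][100:300,200:440,::-1],(720,600)))
E
```

```text
time: 11.35
eef_pos: [0.5331, 0.3039, 0.1537]
ee_rot: [[-0.689, 0.566, 0.453], [0.701, 0.679, 0.217], [-0.184, 0.467, -0.865]]
force: [0.3, -0.3, -0.3]
opening: 0.0662
time: 11.93
eef_pos: [0.5331, 0.3038, 0.1534]
ee_rot: [[-0.297, 0.841, 0.452], [0.951, 0.219, 0.217], [0.084, 0.495, -0.865]]
force: [-0.3, 0.0, 0.7]
opening: 0.0664
J [ -15.5   46.5  -34.7  123.8  119.7   33.5 -134.1] t 11.9333 open 66.4
height along axis from TOP mm -3.84 lateral in tool [-0.63 -0.36 -0.  ] tilt err [ 0.0019 -0.0001 -0.    ]
F tool [ 0.2  0.1 -0.7] T tool [ 0.59 -0.08 -0.05]
```

View pics/s7.png

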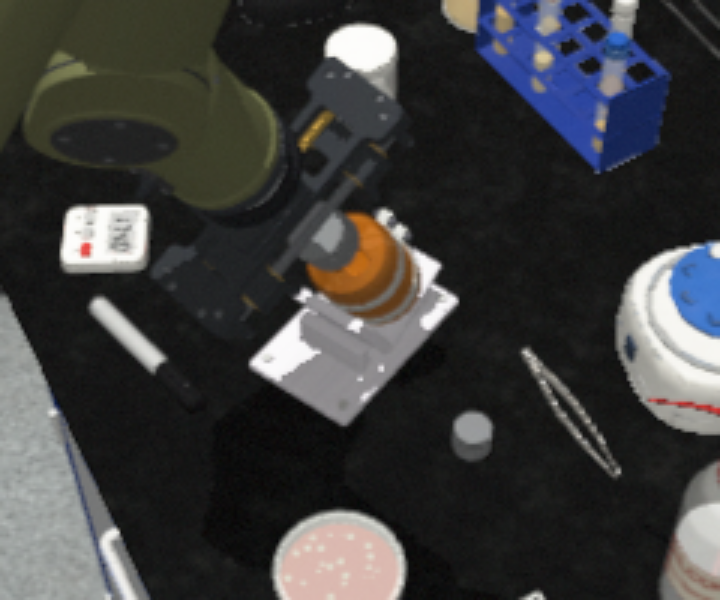

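The cap is still standing on the thread, a bit higher. Regrip now.

```bash
python3 -m pendant '[0,0,0,0,0,0, 0,0,0,0,0,0, 0,0,0,0,0,0, 0,0,0,0,0,0, 0,0,0,0,0,0, 0,0,0,0,0,0]' 1 20;python3 st.py
```

```text
time: 12.48
eef_pos: [0.5327, 0.304, 0.1534]
ee_rot: [[-0.299, 0.841, 0.452], [0.951, 0.221, 0.218], [0.083, 0.495, -0.865]]
force: [-0.4, -0.3, 0.0]
opening: 0.0422
J [ -15.6   46.5  -34.7  123.8  119.8   33.4 -134.1] t 12.4833 open 42.2
height along axis from TOP mm -3.78 lateral in tool [-0.22 -0.71 -0.  ] tilt err [ 0.0016 -0.0003 -0.    ]
F tool [-0.2 -0.4 -0.2] T tool [ 0.57 -0.13  0.01]
```

```bash
python3 -m pendant '[0,0,-0.06,0,0,-0.06, 0,0,-0.17,0,0,-0.18, 0,0,-0.28,0,0,-0.3, 0,0,-0.4,0,0,-0.42, 0,0,-0.51,0,0,-0.54, 0,0,-0.63,0,0,-0.66, 0,0,-0.74,0,0,-0.78, 0,0,-0.86,0,0,-0.9, 0,0,-0.97,0,0,-1.02, 0,0,-1.09,0,0,-1.14]' 1 20;python3 st.py
```

```text
time: 13.32
eef_pos: [0.5321, 0.3039, 0.1543]
ee_rot: [[-0.889, 0.074, 0.452], [0.191, 0.957, 0.218], [-0.416, 0.28, -0.865]]
force: [-0.1, -0.3, -0.2]
opening: 0.0422
J [-26.9  43.4 -15.9 124.5 136.4  23.2 -88.4] t 13.3167 open 42.2
height along axis from TOP mm -2.67 lateral in tool [ 0.65 -0.47 -0.  ] tilt err [ 0.001   0.0011 -0.    ]
F tool [ 0.1 -0.3  0. ] T tool [ 0.3   0.42 -0.03]
```

```bash
python3 -m pendant '[0,0,-0.11,0,0,-0.12, 0,0,-0.23,0,0,-0.24, 0,0,-0.34,0,0,-0.36, 0,0,-0.46,0,0,-0.48, 0,0,-0.57,0,0,-0.6, 0,0,-0.69,0,0,-0.72, 0,0,-0.8,0,0,-0.84, 0,0,-0.92,0,0,-0.96, 0,0,-1.03,0,0,-1.08, 0,0,-1.15,0,0,-1.2]' 1 20;python3 st.py
```

```text
time: 14.15
eef_pos: [0.5314, 0.3036, 0.1552]
ee_rot: [[-0.391, -0.802, 0.451], [-0.823, 0.524, 0.218], [-0.411, -0.286, -0.865]]
force: [-0.3, -0.9, 0.1]
opening: 0.0418
J [-37.2  42.9   0.6 125.1 163.6  18.3 -49.2] t 14.15 open 41.8
height along axis from TOP mm -1.54 lateral in tool [ 0.74  0.6  -0.  ] tilt err [-0.0003  0.0012  0.    ]
F tool [ 0.8 -0.2 -0.5] T tool [-0.37  0.47  0.03]
```

```bash
python3 -m pendant '[0,0,-0.11,0,0,-0.12, 0,0,-0.23,0,0,-0.24, 0,0,-0.34,0,0,-0.36, 0,0,-0.46,0,0,-0.48, 0,0,-0.57,0,0,-0.6, 0,0,-0.69,0,0,-0.72, 0,0,-0.8,0,0,-0.84, 0,0,-0.92,0,0,-0.96, 0,0,-1.03,0,0,-1.08, 0,0,-1.15,0,0,-1.2]' 1 20;python3 st.py
```

```text
time: 14.98
eef_pos: [0.5309, 0.3033, 0.1562]
ee_rot: [[0.606, -0.656, 0.451], [-0.787, -0.577, 0.218], [0.118, -0.487, -0.865]]
force: [0.1, 0.0, 0.7]
opening: 0.0421
J [-45.9  44.1  14.9 125.6 193.4  18.9 -12.3] t 14.9833 open 42.1
height along axis from TOP mm -0.39 lateral in tool [-0.25  0.94 -0.  ] tilt err [-0.0012  0.      0.    ]
F tool [ 0.1 -0.4 -0.5] T tool [-0.58 -0.19  0.07]
```

```bash
python3 -m pendant '[0,0,-0.11,0,0,-0.12, 0,0,-0.23,0,0,-0.24, 0,0,-0.34,0,0,-0.36, 0,0,-0.46,0,0,-0.48, 0,0,-0.57,0,0,-0.6, 0,0,-0.65,0,0,-0.68]' 1 20;python3 st.py;python3 - <<'E'
from h import *
f=eyes.grab_frame("scene");cv2.imwrite("pics/s8.png",cv2.resize(f["pixels"][100:300,200:440,::-1],(720,600)))
E
```

```text
time: 15.48
eef_pos: [0.5306, 0.3032, 0.1567]
ee_rot: [[0.883, -0.129, 0.451], [-0.249, -0.944, 0.217], [0.398, -0.304, -0.866]]
force: [-0.4, -0.7, 0.5]
opening: 0.0422
J [-51.1  45.7  23.9 125.9 209.4  21.9   9.4] t 15.4833 open 42.2
height along axis from TOP mm 0.24 lateral in tool [-0.86  0.62 -0.  ] tilt err [-0.0007 -0.0007  0.    ]
F tool [ 0.   0.5 -0.7] T tool [-0.42 -0.54  0.09]
```

View pics/s8.png

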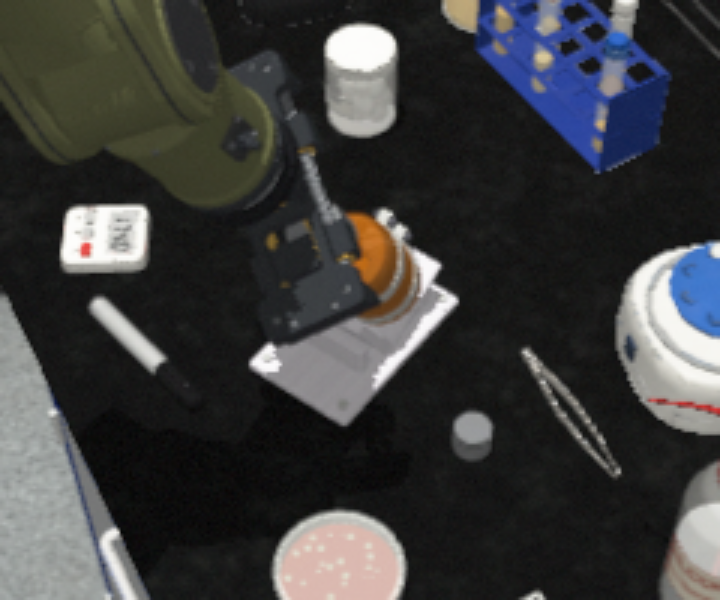

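That totals about 482° by the commanded turns. I'll add a small margin, then a gentle 2.5 mm test lift while watching force.

```bash
python3 -m pendant '[0,0,-0.11,0,0,-0.12, 0,0,-0.23,0,0,-0.24, 0,0,-0.34,0,0,-0.32, 0,0,-0.7,0,0,-0.35, 0,0,-1,0,0,-0.35, 0,0,-1.5,0,0,-0.35, 0,0,-2,0,0,-0.35, 0,0,-2.5,0,0,-0.35, 0,0,-2.5,0,0,-0.35]' 1 20;python3 st.py
```

```text
time: 16.28
eef_pos: [0.5298, 0.3027, 0.1592]
ee_rot: [[0.875, 0.176, 0.452], [0.083, -0.972, 0.218], [0.478, -0.153, -0.865]]
force: [-0.6, -0.1, -0.4]
opening: 0.0418
J [-54.   46.6  29.  126.2 216.7  24.2  21.2] t 16.2833 open 41.8
height along axis from TOP mm 2.81 lateral in tool [-0.51  0.27 -0.  ] tilt err [-0.001  -0.0018 -0.    ]
F tool [-0.8  0.   0.1] T tool [-0.15 -0.66  0.02]
```

No resistance, so the cap is free. Lifting along the axis.

```bash
python3 -m pendant '[0,0,-2,0,0,0, 0,0,-5,0,0,0, 0,0,-10,0,0,0, 0,0,-16,0,0,0, 0,0,-23,0,0,0, 0,0,-31,0,0,0, 0,0,-40,0,0,0, 0,0,-50,0,0,0, 0,0,-57,0,0,0, 0,0,-60,0,0,0]' 1 20;python3 st.py;python3 - <<'E'
from h import *
f=eyes.grab_frame("scene");cv2.imwrite("pics/s9.png",cv2.resize(f["pixels"][100:300,200:440,::-1],(720,600)))
f=eyes.grab_frame("wrist");cv2.imwrite("pics/w9.png",f["pixels"][:,:,::-1])
E
```

```text
time: 17.12
eef_pos: [0.5024, 0.2892, 0.2123]
ee_rot: [[0.874, 0.176, 0.453], [0.083, -0.972, 0.218], [0.479, -0.153, -0.865]]
force: [0.3, -0.6, 0.1]
opening: 0.0424
J [-55.   38.4  28.4 129.  219.4  18.6  20.2] t 17.1167 open 42.4
height along axis from TOP mm 64.14 lateral in tool [-0.31  0.44 -0.  ] tilt err [-0.0011 -0.0027  0.    ]
F tool [ 0.2  0.7 -0.1] T tool [-0.11 -0.63  0.06]
```

View pics/s9.png

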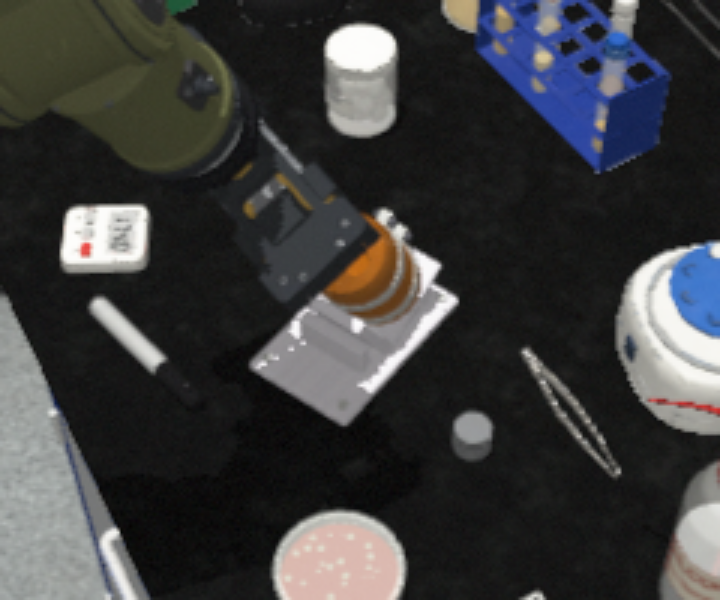

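View pics/w9.png

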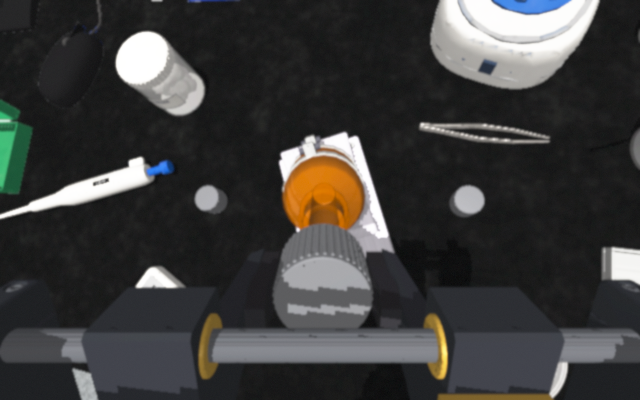

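The cap is off and firmly held; the wrist view shows the bare bottle mouth at (323,215). Before the transfer I'll check clearances around the tray: the wash bottle, and the big white machine right beside it.

```bash
python3 - <<'E'
from h import *
for n in("top","scene"):
    f=eyes.grab_frame(n);P=cloud(f).reshape(-1,3)
    P=P[(P[:,0]>.2)&(P[:,0]<.9)&(P[:,1]>-.35)&(P[:,1]<.2)&(P[:,2]>.03)&(f["range_z"].ravel()>0)]
    H=np.zeros((14,14),int)
    xi=((P[:,0]-.2)/.05).astype(int);yi=((P[:,1]+.35)/.04).astype(int)
    for a,b,z in zip(xi,yi,P[:,2]): H[min(a,13),min(b,13)]=max(H[min(a,13),min(b,13)],int(z*1000))
    print(n,"rows x from .2 step .05; cols y from -.35 step .04");print(H)
E
```

```text
top rows x from .2 step .05; cols y from -.35 step .04
[[  0   0   0   0   0   0   0   0   0   0   0   0   0   0]
 [  0   0   0   0   0   0   0   0   0   0   0   0   0 683]
 [  0   0   0   0   0   0   0   0   0   0   0   0   0 662]
 [  0   0   0   0   0   0   0   0   0   0   0   0   0 576]
 [  0   0   0   0   0   0   0   0   0   0   0   0   0 494]
 [227 228 227 228 226   0   0   0   0   0   0   0   0 291]
 [334 334 334 334 333   0   0   0   0   0   0   0   0 294]
 [334 334 334 334 334   0   0   0   0   0   0   0   0   0]
 [334 335 334 334 333   0   0   0 132 126   0   0   0   0]
 [334 334 335 334 333   0   0   0 191 197 183   0   0   0]
 [407 461 473 333 334   0   0   0 132 135   0  61  66  66]
 [  0 473 475 465 334   0   0   0  74  74   0  83 100 100]
 [  0   0 465 465 333   0   0   0  73  74   0 177 194 193]
 [  0   0   0 393 334   0   0   0   0   0   0 173 187 184]]
scene rows x from .2 step .05; cols y from -.35 step .04
[[  0   0   0   0   0   0   0   0   0   0   0   0   0 691]
 [  0   0   0   0   0   0   0   0   0   0   0   0   0 661]
 [  0   0   0   0   0   0   0   0   0   0   0   0   0 656]
 [  0   0   0   0   0   0   0   0   0   0   0   0 496 579]
 [  0   0   0   0   0   0   0   0   0   0   0   0   0 493]
 [  0   0   0 228 227   0   0   0   0   0   0   0   0 293]
 [  0 333 334 334 334   0   0   0   0   0   0   0   0 295]
 [  0 334 334 334 333   0   0   0   0   0   0   0   0   0]
 [334 334 334 334 333   0   0   0 135 131 164   0   0   0]
 [334 335 334 335 333   0   0   0 198 199 179   0   0   0]
 [  0 334 362 334 335   0   0   0 122   0   0  62  67  66]
 [  0   0 332 335 333   0   0   0  74  74   0  87 102 101]
 [  0   0   0 333 332   0   0   0  72  72   0 179 193 191]
 [  0   0   0   0   0   0   0   0   0   0   0 175 185 182]]
```

The machine edge is at y<-0.15 (334 mm tall) and the wash bottle at x≥0.60 (200 mm tall). I'll unwind so the wrist camera faces the robot, then transfer.

```bash
python3 -m pendant '[0,0,0,0,0,0.06, 0,0,0,0,0,0.17, 0,0,0,0,0,0.29, 0,0,0,0,0,0.41, 0,0,0,0,0,0.53, 0,0,0,0,0,0.65, 0,0,0,0,0,0.77, 0,0,0,0,0,0.89, 0,0,0,0,0,1.01, 0,0,0,0,0,1.13]' 1 20;python3 -m pendant '[0,0,0,0,0,0.12, 0,0,0,0,0,0.24, 0,0,0,0,0,0.36, 0,0,0,0,0,0.48, 0,0,0,0,0,0.6, 0,0,0,0,0,0.72, 0,0,0,0,0,0.84, 0,0,0,0,0,0.96, 0,0,0,0,0,1.08, 0,0,0,0,0,1.2]' 1 20;python3 st.py; python3 - <<'E'
from h import *
s=status.observe();R=tiltR(s["ee_rot"],np.array([0,0,-1.]))
print(R.round(3).tolist());print(delta([.50,0.0,.2],R));print(delta([.50,0.15,.23],R))
E
```

```text
time: 18.15
eef_pos: [0.5028, 0.2895, 0.2103]
ee_rot: [[0.528, -0.719, 0.451], [-0.847, -0.486, 0.217], [0.063, -0.497, -0.866]]
force: [0.2, 0.3, -0.4]
opening: 0.0424
time: 18.98
eef_pos: [0.5028, 0.2894, 0.2103]
ee_rot: [[-0.479, -0.753, 0.451], [-0.759, 0.613, 0.217], [-0.44, -0.239, -0.866]]
force: [-0.6, -0.4, -0.8]
opening: 0.0423
J [-39.3  35.2   2.7 128.2 161.   13.6 -53.7] t 18.9833 open 42.3
height along axis from TOP mm 62.17 lateral in tool [ 1.15  0.18 -0.  ] tilt err [-0.0008  0.0005 -0.    ]
F tool [0.9 0.4 0.3] T tool [-0.3   0.42  0.08]
[[-0.586, -0.811, 0.0], [-0.811, 0.586, -0.0], [-0.0, -0.0, -1.0]]
(array([ 225.6, -172.9,  -55.1]), array([-0.2503,  0.4608, -0.    ]))
(array([ 98.5, -88.1, -48.5]), array([-0.2503,  0.4608, -0.    ]))
```

```bash
python3 -m pendant '[6,-5,-8,-0.01,0.02,0, 18,-15,-18,-0.04,0.07,0, 32,-28,-26,-0.07,0.13,0, 46,-40,-33,-0.11,0.2,0, 60,-53,-38,-0.15,0.27,0, 74,-66,-43,-0.185,0.34,0, 86,-76,-46,-0.215,0.4,0, 94,-84,-48,-0.24,0.44,0, 98,-88,-48,-0.25,0.46,0, 98,-88,-48,-0.25,0.46,0]' 1 20;python3 - <<'E'
from h import *
s=status.observe();R=tiltR(s["ee_rot"],np.array([0,0,-1.]));print(s["joints"].round(1))
print(delta([.50,0.0,.15],R)); 
ang=np.arctan2(s["ee_rot"][1,0],s["ee_rot"][0,0]);print(np.degrees(ang))
E
```

```text
time: 19.82
eef_pos: [0.5321, 0.2135, 0.2312]
ee_rot: [[-0.529, -0.752, 0.392], [-0.777, 0.616, 0.132], [-0.341, -0.235, -0.91]]
force: [1.0, 0.4, -0.6]
opening: 0.0418
[-16.7  32.5 -18.3 122.6  83.7  14.6  32.6]
(array([210.5, -88.2,  33.1]), array([-0.2422,  0.3515,  0.    ]))
-124.26849548279142
```

Slow passage past the wrist singularity; I'll continue from here.

```bash
python3 -m pendant '[10,-4,0,-0.02,0.03,0, 25,-10,0,-0.05,0.07,0, 40,-17,0,-0.09,0.13,0, 55,-24,0,-0.13,0.19,0, 70,-30,2,-0.17,0.25,0, 85,-36,4,-0.21,0.3,0, 100,-42,8,-0.235,0.34,0, 110,-46,10,-0.242,0.351,0, 110,-46,10,-0.242,0.351,0]' 1 20;python3 - <<'E'
from h import *
s=status.observe();R=tiltR(s["ee_rot"],np.array([0,0,-1.]));print(s["joints"].round(1))
print(delta([.50,0.0,.15],R)); 
ang=np.arctan2(s["ee_rot"][1,0],s["ee_rot"][0,0]);print(np.degrees(ang))
E
```

```text
time: 20.57
eef_pos: [0.5122, 0.0983, 0.194]
ee_rot: [[-0.603, -0.798, -0.001], [-0.798, 0.603, -0.001], [0.001, -0.0, -1.0]]
force: [-0.7, -0.3, -1.1]
opening: 0.0421
[  7.9  41.6 -40.  110.2  39.1  42.7  88. ]
(array([ 85.7, -49.5,  44.1]), array([-0.0002, -0.0012,  0.    ]))
-127.0685651627716
```

```bash
python3 -m pendant '[6,-4,3,0,0,0.05, 18,-10,10,0,0,0.12, 32,-19,18,0,0,0.2, 46,-27,26,0,0,0.3, 60,-35,33,0,0,0.4, 73,-42,39,0,0,0.5, 82,-47,43,0,0,0.57, 86,-49.5,44,0,0,0.6, 86,-49.5,44,0,0,0.6]' 1 20;python3 - <<'E'
from h import *
s=status.observe();R=tiltR(s["ee_rot"],np.array([0,0,-1.]));print(s["joints"].round(1))
print(delta([.50,0.0,.0305],R)); 
ang=np.arctan2(s["ee_rot"][1,0],s["ee_rot"][0,0]);print(np.degrees(ang))
for n in("scene","wrist","top"):
  f=eyes.grab_frame(n);cv2.imwrite(f"pics/{n}10.png",f["pixels"][:,:,::-1])
E
```

```text
time: 21.32
eef_pos: [0.5002, 0.0026, 0.1517]
ee_rot: [[-0.947, -0.322, 0.002], [-0.322, 0.947, 0.001], [-0.002, -0.0, -1.0]]
force: [-0.2, -0.3, 0.2]
opening: 0.0423
[ 11.1  42.  -27.2 116.1  37.1  30.5  65.9]
(array([  1.4,  -2.4, 121.2]), array([-0.0003,  0.0025, -0.    ]))
-161.2091897038451
```

View pics/scene10.png

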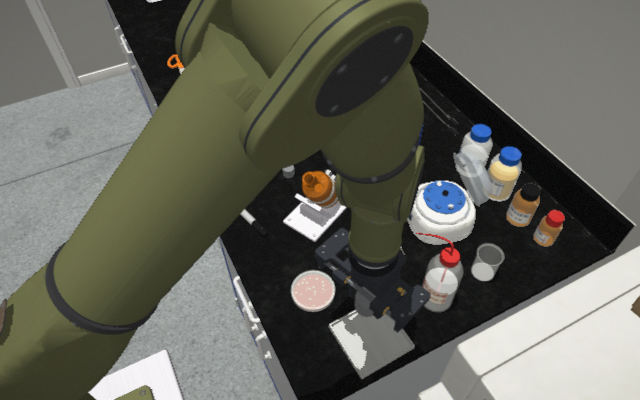

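View pics/wrist10.png

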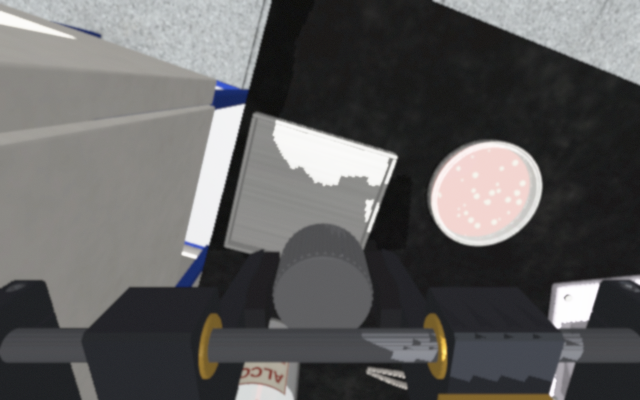

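The cap is held straight above the tray; in the wrist view its top is at (322,295) and the tray is behind it. I'll measure the cap-top height by wrist depth.

```bash
python3 - <<'E'
from h import *
s=status.observe();f=eyes.grab_frame("wrist");P=cloud(f)
Q=P[280:312,305:340].reshape(-1,3);print("cap top rel TCP mm",(np.percentile(Q[:,2],[10,50,90])-s["eef_pos"][2])*1000, Q.mean(0))
Q=P[140:160,290:330].reshape(-1,3);print("tray floor z",np.percentile(Q[:,2],[10,50,90])*1000)
for r in range(230,325,8): print(r,((P[r,322]-s["eef_pos"])*1000).round(1))
E
```

```text
cap top rel TCP mm [ 9.20532491  9.89194352 10.55715606] [0.49882243 0.0045626  0.16282409]
tray floor z [1.69928624 2.61538943 3.53276434]
230 [-18.3  -5.5 -17.9]
238 [-18.9  -5.7  -7.7]
246 [-18.6  -5.5  -0.4]
254 [-18.9  -5.6   7.4]
262 [-17.   -5.   10.5]
270 [-13.5  -3.8  10.3]
278 [-9.5 -2.4  9.5]
286 [-6.2 -1.3  9.9]
294 [-2.6 -0.  10. ]
302 [ 0.9  1.2 10.2]
310 [ 4.   2.2 11.2]
318 [9.1 4.  9.5]
```

```bash
python3 -m pendant '[0,0,6,0,0,0, 0.5,-1,20,0,0.002,0, 1,-2,36,0,0.002,0, 1,-2,52,0,0.002,0, 1,-2,68,0,0.002,0, 1,-2,83,0,0.002,0, 1,-2,95,0,0.002,0, 1,-2,104,0,0.002,0, 1,-2,110,0,0.002,0, 1,-2,112,0,0.002,0]' 1 20;python3 -m pendant '[0,0,1,0,0,0, 0,0,2,0,0,0, 0,0,3,0,0,0, 0,0,4,0,0,0, 0,0,5,0,0,0, 0,0,6,0,0,0, 0,0,7,0,0,0, 0,0,7,0,0,0]' 1 20; python3 - <<'E'
from h import *
s=status.observe();R=tiltR(s["ee_rot"],np.array([0,0,-1.]))
print(delta([.50,0.0,.029],R),s["joints"].round(1),s["force"]); 
E
```

```text
time: 22.35
eef_pos: [0.5004, 0.0015, 0.0387]
ee_rot: [[-0.946, -0.324, -0.0], [-0.324, 0.946, 0.001], [0.0, 0.001, -1.0]]
force: [1.1, 0.0, 0.1]
opening: 0.0421
time: 23.02
eef_pos: [0.5007, 0.0009, 0.0326]
ee_rot: [[-0.947, -0.322, 0.001], [-0.322, 0.947, 0.001], [-0.001, 0.0, -1.0]]
force: [0.1, -0.4, -0.8]
opening: 0.0419
(array([ 0.9, -0.6,  3.6]), array([0.0005, 0.0008, 0.    ])) [  1.9  53.5 -12.  118.6  48.6  12.8  55.7] [ 0.09215554 -0.39891475 -0.76981443]
```

```bash
python3 -m pendant '[0,0,0.5,0,0,0, 0,0,1,0,0,0, 0,0,1.5,0,0,0, 0,0,2,0,0,0, 0,0,2.5,0,0,0, 0,0,2.5,0,0,0]' 1 20; python3 -m pendant '[0,0,0.3,0,0,0, 0,0,0.6,0,0,0, 0,0,0.9,0,0,0, 0,0,0.9,0,0,0]' 1 20
```

```text
time: 23.52
eef_pos: [0.5007, 0.0009, 0.0301]
ee_rot: [[-0.947, -0.322, 0.001], [-0.322, 0.947, 0.001], [-0.001, 0.0, -1.0]]
force: [-0.3, -0.6, -0.2]
opening: 0.042
time: 23.85
eef_pos: [0.5007, 0.0009, 0.0292]
ee_rot: [[-0.947, -0.322, 0.001], [-0.322, 0.947, 0.001], [-0.001, 0.001, -1.0]]
force: [-0.4, 0.1, 0.4]
opening: 0.0417
```

No contact yet, so I'll continue in small steps.

```bash
for i in 1; do python3 -m pendant '[0,0,0.3,0,0,0, 0,0,0.6,0,0,0, 0,0,0.6,0,0,0]' 1 20; done; python3 -m pendant '[0,0,0.3,0,0,0, 0,0,0.6,0,0,0, 0,0,0.6,0,0,0]' 1 20
```

```text
time: 24.1
eef_pos: [0.5008, 0.0009, 0.0287]
ee_rot: [[-0.947, -0.322, 0.001], [-0.322, 0.947, 0.001], [-0.001, 0.0, -1.0]]
force: [0.3, 0.6, 0.0]
opening: 0.0419
time: 24.35
eef_pos: [0.5008, 0.001, 0.0286]
ee_rot: [[-0.947, -0.322, 0.001], [-0.322, 0.947, 0.001], [-0.001, 0.0, -1.0]]
force: [-1.1, 0.3, 5.6]
opening: 0.042
```

Contact at z=0.0286 with 5.6 N. Open to about 60 mm and look.

```bash
python3 -m pendant '[0,0,0,0,0,0, 0,0,0,0,0,0, 0,0,0,0,0,0, 0,0,0,0,0,0]' 0.3 10; python3 - <<'E'
from h import *
for n in("scene","wrist"):
  f=eyes.grab_frame(n);cv2.imwrite(f"pics/{n}11.png",f["pixels"][:,:,::-1])
E
```

```text
time: 24.68
eef_pos: [0.5007, 0.0009, 0.028]
ee_rot: [[-0.947, -0.322, 0.001], [-0.322, 0.947, 0.001], [-0.001, 0.0, -1.0]]
force: [0.1, -0.4, -0.6]
opening: 0.061
```

View pics/wrist11.png

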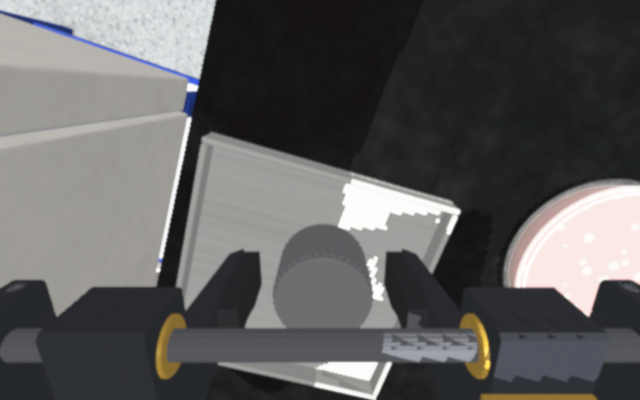

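The cap (322,290) stands free between the open fingers, inside the tray. Retreat straight up.

```bash
python3 -m pendant '[0,0,-3,0,0,0, 0,0,-9,0,0,0, 0,0,-17,0,0,0, 0,0,-28,0,0,0, 0,0,-42,0,0,0, 0,0,-60,0,0,0, 0,0,-80,0,0,0, 0,0,-100,0,0,0, 0,0,-120,0,0,0, 0,0,-135,0,0,0]' 0.3 10;python3 -m pendant '[8,0,-10,0,0,0, 24,0,-30,0,0,0, 44,0,-50,0,0,0, 66,0,-70,0,0,0, 88,0,-80,0,0,0, 110,0,-85,0,0,0, 120,0,-85,0,0,0, 120,0,-85,0,0,0]' 0.3; python3 - <<'E'
from h import *
for n in("scene","top","wrist"):
  f=eyes.grab_frame(n);cv2.imwrite(f"pics/{n}12.png",f["pixels"][:,:,::-1])
s=status.observe();print(s["time"],s["force"],s["joint_velocities"].round(1))
E
```

```text
time: 25.62
eef_pos: [0.5007, 0.0007, 0.1655]
ee_rot: [[-0.947, -0.322, 0.002], [-0.322, 0.947, 0.001], [-0.002, 0.0, -1.0]]
force: [-0.5, 0.5, 0.1]
opening: 0.0617
time: 26.28
eef_pos: [0.3841, -0.0393, 0.2481]
ee_rot: [[-0.947, -0.321, -0.002], [-0.321, 0.947, -0.001], [0.002, -0.001, -1.0]]
force: [-0.6, -0.3, 0.1]
opening: 0.0618
26.4333 [0.27456602 0.81842131 0.32514065] [-0.6  0.6 -0.1 -0.7 -0.   0.2  0.1]
```

View pics/wrist12.png

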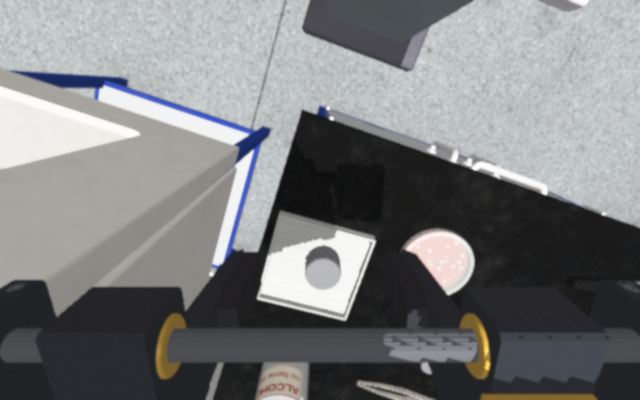

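View pics/scene12.png

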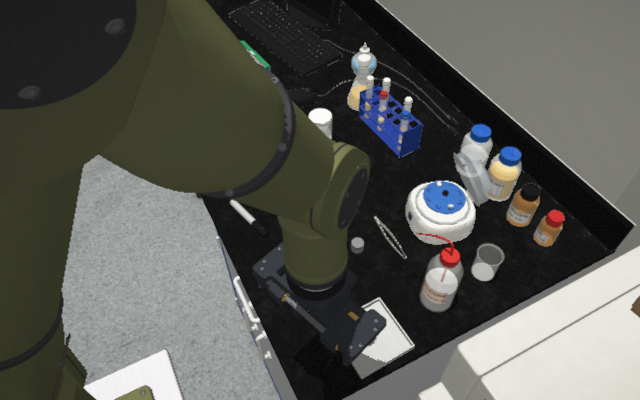

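View pics/top12.png

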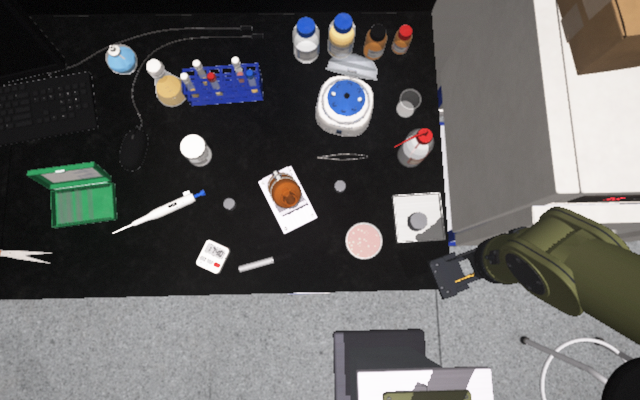

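The top view shows the cap at (418,221) standing inside the tray and the bottle open. The dish, marker, timer and tweezers are at the same pixels as at the start. One last check of the cap height, then I'll hand in.

```bash
python3 - <<'E'
from h import *
for n,(u,v) in(("top",(418,221)),("wrist",(322,270))):
    P=cloud(eyes.grab_frame(n))[v-3:v+4,u-3:u+4].reshape(-1,3);print(n,np.median(P,0).round(4),P[:,2].std().round(4))
print(status.observe()["joint_velocities"].round(1),status.observe()["time"]);job.sign_off()
E
```

```text
top [0.5015 0.0041 0.0378] 0.0021
wrist [4.962e-01 4.000e-04 3.870e-02] 0.0006
[-0.1  0.1 -0.1  0.2 -0.1  0.1  0. ] 26.5333
the job is handed in; nothing more can be done
```

The bottle is open: the cap stands upright, open side down, in the steel tray. I handed the job in at 26.5 s.

- **Unscrewing:** I turned the cap about 500° anticlockwise in two grips, lifting in step with the thread. A 2.5 mm test lift met no resistance (under 1 N), so the thread had released, and I then lifted it off along the bottle's axis. The readings after each move never passed about 6 N.
- **Setting down:** I lowered the cap in small steps until it touched at 5.6 N, then opened the gripper and backed away.
- **Last checks:** The cap's top measures 38 to 39 mm above the worktop, and 39 mm is expected for standing upright on the tray floor. It is at about (0.50, 0.00), inside the tray. By eye, the petri dish, marker, timer and tweezers are where they were in the first top view, and nothing was touching the arm.
- **Disagreements:** The top and wrist views differ by 4 to 5 mm on the cap's position in the tray. The arm also lagged its commanded poses twice while the wrist passed near a singularity; I corrected from the measured poses both times.

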